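# Take the left-hand spinner nut off a fan under repair

### The job

A desk fan lies on its back for repair and the spinner nut that holds its blades has a left-hand thread. Loosen the nut by turning it clockwise (seen from above), feeling for when it comes free and never forcing, prising or pulling it, then lift it off the shaft and set it down gently, standing on its open base with the wing up, in the empty compartment of the parts tray. Leave everything else on the bench where it is and do not lean on the blades.

Things in the scene. Friction and masses are not known exactly. Their poses are not given: they have to be found in the camera images.
- fan: Desk fan motor on its back in a fixture fixed to the bench: aluminium base plate 200 x 160 x 12 mm, grey round motor 104 mm across, shaft pointing straight up, three white blades reaching 123 mm from the axis, about 98 to 119 mm above the bench. Origin: centre of the plate's underside, on the shaft axis; z up.
- blade_stop (a point): Midway between two upright steel pins on the fan (10 mm thick, 85 mm from the axis, tops 135 mm above the bench) that flank one blade and stop the rotor. Blades and shaft swing easily with the nut, 0.4 rad in all, until a stop holds them; only then does the nut unscrew. Point on the base plate, 12 mm above the bench.
- shaft (a point): Point on the shaft axis 125.5 mm above the bench, at about the height of the nut's underside when it is screwed on; z up. The shaft is 12 mm thick and its tip stands 15.5 mm above this point, inside the nut.
- nut: Loose grey plastic spinner nut, about 60 g: a round skirt 40 mm across and 27 mm high, open below, with an upright wing on top (a bar 44 mm long along the nut's x, 14 mm thick along its y, from 26 to 58 mm above the underside). Origin at the centre of its underside, z up along its axis.
- nut_grip (a point): Middle of the nut's wing, on the nut's axis 50 mm above its underside (fingertips must stay above 28 mm, where the round skirt begins); x along the wing, fingers close along y.
- nut_thread (a point): On the nut's axis, 8 mm above its underside. Coarse left-hand thread (10 mm per turn) on two cross pins of the shaft; a sprung washer loads it with 12 to 20 N, roughly 0.1 to 0.4 N m to turn. Clockwise it rises 1 to 3 mm, gets slack, then lifts off. Engaged, it goes up 4 mm at most; once free nothing holds it. Over 80 N from shaft and washer breaks it.
- nut_top (a point): Top of the nut's wing, 58 mm above its underside. How far the nut must turn is unknown: 0.9 to 2.4 rad clockwise in all, with the rotor's swing. About 0.4 rad past where it comes free it meets the next thread start and must not be forced there (it still lifts off). Anticlockwise it only tightens.
- tray: Steel parts tray fixed to the bench, 130 mm along its x, 220 mm along its y, 26 mm high, walls and floor 4 mm, a divider across the middle making two compartments each about 122 x 104 mm. One (towards its -y) holds a small aluminium capacitor and a brass disc. Origin at the centre of its underside, z up.
- tray_empty (a point): Centre of the floor of the tray's empty compartment (its +y half), 4 mm above the bench; axes as the tray.
- capacitor: Bystander: aluminium can 26 mm across, 34 mm high, standing in the other compartment. Origin at the centre of its underside.
- collar: Bystander: brass disc 32 mm across, 10 mm high, lying in the other compartment. Origin at the centre of its underside.
- screwdriver: Bystander: screwdriver lying on the bench.
- spanner: Bystander: steel spanner lying on the bench.
- brush: Bystander: brush lying on the bench.
- cleaner: Bystander: bottle 52 mm across, 150 mm high, on the bench.
- spool: Bystander: spool of solder 64 mm across, 60 mm high,, on the bench.
- screwjar: Bystander: pale jar with a white lid, 60 mm across, 60 mm high, on the bench.
Mind the look-alikes: they are no part of the job. Leave any green, purple or yellow look-alike of the nut alone.

How it is judged:
By the outcome, as a careful person would: the job done as asked, in the order asked, and still so for the second after the job is handed in, with the robot touching nothing.
It also fails if it takes over 72 s, if anything falls off the work surface, if the arm or the gripper's body presses on something with over 40 N, if the wrist force passes 120 N, or if a joint passes its speed limit or range.

### The arm

A 6-joint arm with a two-finger parallel gripper is mounted at the origin on the work surface. World frame = base frame: x ahead of the robot, y to its left, z up, the work surface at z = 0. Lengths are in m, angles in rad, forces in N, time in s.
With the tool pointing down it reaches from about 0.3 to 0.775 m from the base axis. Payload 14.6 kg.
Tool frame: the origin (TCP) lies at the very end of the fingers, on their centre line; the grasp point (between the pads) lies 19 mm behind it; z points along the fingers, y is the line along which they close (so a half turn about z gives the same grasp; the last joint's range is limited). The gripper opens to 94 mm and grips with 3 to 60 N. Pads are 16 mm wide; open, the fingers measure 119 mm over their backs; the gripper's body (75 mm by 177 mm) begins 78 mm behind the grasp point.
Start: joints at [1.12, 0.3, 1.521, -0, 1.321, -0.067], TCP at [0.206, 0.51, 0.205] pointing down, gripper open.
Joint ranges: [-3.03, 3.03], [-0.79, 2.21], [0.23, 2.52], [-1.04, 4.18], [0, 3.07], [-2.55, 2.55]. Speed limits (rad/s): [2.22, 2.22, 2.57, 3.14, 3.14, 3.14].

### API

Orientations are given as [roll, pitch, yaw] about the fixed x, y, z axes, in that order (R = Rz(yaw) Ry(pitch) Rx(roll)).
In Python, from station import ctrl, cams gives the robot as it stands. The module is installed in compiled form; this text tells all that it offers.
- The arm moves only by the tool arm_command, never from a script. Its argument "plan" is a list that holds one entry, the list of rows, each a list of 7 numbers: the shift along the tool's x, y, z in mm, then the turn, a rotation vector about the tool's x, y, z in rad, then the closure, from -1 (fully open) to 1 (shut). A call has 1 to 12 rows; each row is the pose to reach, as a shift and turn from the pose commanded when the call began, along the tool's axes at that moment; what a row does not reach only later rows make up. A row lasts 1/10 s, in which the tool goes at most 50 mm and 8.59 degrees, less where a joint would pass 70% of its speed; a pose out of reach is approached as far as the arm can. A call with a gripper value outside its range is refused whole. The fingers move at their own pace and stop on an object; "squeeze" is the grip in N (left out, the last holds). Time passes only in rows, so rows that repeat a pose let the fingers close. It gives the time, the measured TCP pose, the force, the opening and the grip force at its end, in the units of the state.
- ctrl.get_obs(): the state, without advancing time (a new reading comes with each control period).
- cams.camera(name): name is "scene" or "top" or "wrist"; returns (picture, depth): 480x640x3 uint8, blue, green, red; 480x640 float32, m along the optical axis (not along the pixel's ray), 0 where there is no reading.
- cams.camera_info(name): a dict with "fx", "fy", "cx", "cy" (pixels), "world_to_cam" (4x4, takes a point from world to camera coordinates). Camera axes: x right, y down, z forward; pixel columns grow to the right and rows downward; lengths in m; the calibration is good to about 2 mm. The wrist camera is an equidistant fisheye: a pixel r from the principal point sees the ray r / f radians off the axis. A picture is of the moment at which its call begins: read the wrist's pose just before it. camera_info takes no time and is no camera call; for the wrist camera it gives the pose at the moment of the call.
- ctrl.hand_in(): hands the job in; it is judged then, once.
The state is a dict: "time_s": time; "qpos": joint angles; "joint_vel": joint speeds; "tau": joint torques, N m; "ee_pos": TCP position; "eef_rot": TCP orientation; "force": force on the tool from outside, world axes, zero at the start; "moment": the same for the moment, N m; "grip_width": finger opening in m; "grip_force": force on a finger pad.
Only numpy, scipy, OpenCV 4.12 (cv2) and the standard library are available. Lean on these libraries where they do the work, as an engineer would, in place of code of your own. Each camera call takes 0.05 s, during which the arm holds its last target. There are 200 camera calls.

## Working session

There is one attempt and no reset: what is moved stays moved. The work goes in short steps, Python scripts to look and compute and a tool call to move; the robot and the scene stay as the last step left them, time stands still between calls to the robot, and variables do not carry over. Pictures are saved under pics/ and viewed, at most 10 in all, crops included, and the job is handed in when it is done.

Besides the shell and the picture viewer there is one more tool, called by a JSON object that holds its "api" and its "payload". arm_command: Moves the arm, as the interface text tells. Its arguments: {"type":"object","properties":{"plan":{"type":"array"},"squeeze":{"type":"number"}},"required":["plan"]}

```bash
mkdir -p pics
cat > h.py <<'E'
import numpy as np, cv2
from station import ctrl, cams
def cloud(n):
    im,d=cams.camera(n); K=cams.camera_info(n); v,u=np.mgrid[:480,:640]
    P=np.stack([(u-K['cx'])/K['fx']*d,(v-K['cy'])/K['fy']*d,d],-1)
    T=np.linalg.inv(np.array(K['world_to_cam'])); W=P@T[:3,:3].T+T[:3,3]; W[d==0]=np.nan
    return im,d,W,K
E
python3 - <<'E'
from h import *
o=ctrl.get_obs(); print({k:np.round(v,3) for k,v in o.items()})
for n in('scene','top'):
    im,d,W,K=cloud(n); cv2.imwrite(f'pics/{n}0.png',im); np.savez(f'{n}0.npz',im=im,W=W)
    print(n,K['fx'],K['cx'],K['cy'],np.round(K['world_to_cam'],3).tolist())
E
```

```text
{'time_s': np.float64(0.0), 'qpos': array([ 1.12 ,  0.3  ,  1.522, -0.   ,  1.321, -0.067]), 'joint_vel': array([ 0.   ,  0.001, -0.002, -0.001, -0.002,  0.002]), 'tau': array([ 2.0000e-03, -5.3181e+01, -3.5273e+01,  7.1000e-02,  2.4000e-02,
       -0.0000e+00]), 'ee_pos': array([0.206, 0.51 , 0.205]), 'eef_rot': array([-3.14 , -0.   ,  2.758]), 'force': array([0.426, 0.543, 0.228]), 'moment': array([ 0.005,  0.023, -0.01 ]), 'grip_force': np.float64(0.0), 'grip_width': np.float64(0.094)}
scene 464.2400009140078 314.4245950106331 239.5693946555407 [[-0.206, 0.978, -0.02, 0.088], [0.724, 0.139, -0.676, -0.338], [-0.658, -0.153, -0.737, 1.645], [0.0, 0.0, 0.0, 1.0]]
top 547.6636493673923 326.6990302081168 244.04064650614157 [[-0.015, -1.0, 0.017, 0.014], [-0.996, 0.014, -0.083, 0.593], [0.083, -0.018, -0.996, 1.353], [0.0, 0.0, 0.0, 1.0]]
```

View pics/top0.png

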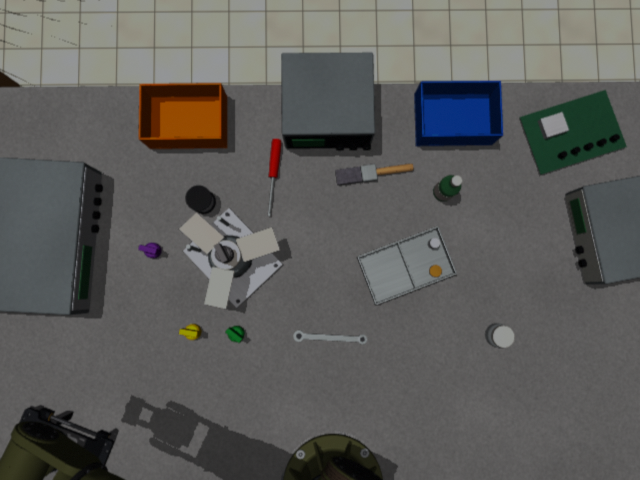

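View pics/scene0.png

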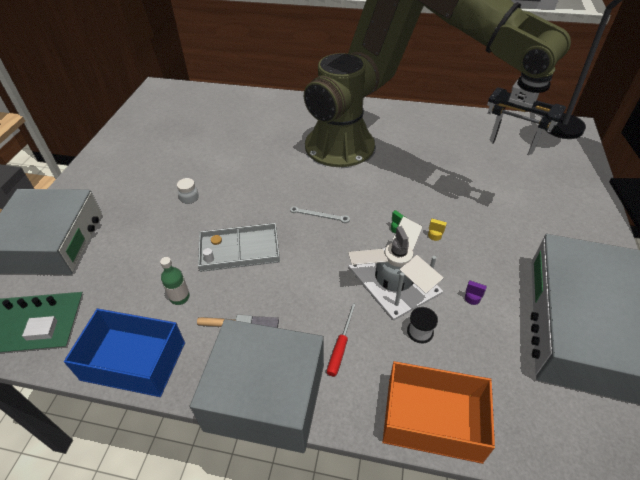

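The top view shows the fan hub and nut at about (225,253), and the tray at (406,266) with its empty half on the left, centred near (385,275). In the scene view the nut is at (401,240).

Run:
```python
from h import *
for n in('top','scene'):
    W=np.load(n+'0.npz')['W']; im=np.load(n+'0.npz')['im']
    Z=W[...,2]; u0,v0=(225,253) if n=='top' else (401,240)
    v,u=np.mgrid[:480,:640]; near=np.hypot(u-u0,v-v0)<45
    print(n,'desk z',np.nanmedian(Z[330:360,330:420]) if n=='top' else np.nanmedian(Z[190:210,250:280]))
    for lo,hi in((.160,.182),(.176,.2),(.14,.156),(.095,.125)):
        m=near&(Z>lo)&(Z<hi); p=W[m]
        if len(p)<5: print(lo,hi,len(p)); continue
        (c,s,a)=cv2.minAreaRect(p[:,:2].astype(np.float32)*1000)
        print(lo,hi,len(p),'mean',p.mean(0).round(4),'rect',np.round(c,1),np.round(s,1),round(a,1),'pca',np.degrees(np.arctan2(*np.linalg.svd(p[:,:2]-p[:,:2].mean(0))[2][0][::-1])).round(1),'col',im[m].mean(0).round())
    # tray: rim
    t=(406,266) if n=='top' else (238,247)
    near=np.hypot(u-t[0],v-t[1])<65
    m=near&(Z>.012)&(Z<.030); m=cv2.morphologyEx(m.astype(np.uint8),cv2.MORPH_OPEN,np.ones((2,2)))>0
    k,l,st,ce=cv2.connectedComponentsWithStats(m.astype(np.uint8)); i=1+st[1:,4].argmax(); p=W[l==i]
    print('tray',[np.round(x,1) for x in cv2.minAreaRect(p[:,:2].astype(np.float32)*1000)],len(p))
im=np.load('top0.npz')['im']; W=np.load('top0.npz')['W']
c=[cv2.resize(a,None,fx=5,fy=5,interpolation=cv2.INTER_CUBIC) for a in (im[203:303,165:295],)]
cv2.imwrite('pics/c1.png',c[0])
```

```text
top desk z -0.00029656790988175086
0.16 0.182 47 mean [0.561  0.2408 0.1739] rect [563.6 245.4] [44.3 15. ] 27.2 pca -154.3 col [51. 50. 51.]
0.176 0.2 135 mean [0.5634 0.2446 0.1844] rect [563.8 245.1] [44.  14.7] 25.2 pca -152.4 col [78. 77. 79.]
0.14 0.156 103 mean [0.565  0.2407 0.151 ] rect [596.9 242.2] [ 37.6 103.8] 87.1 pca 148.8 col [59. 57. 58.]
0.095 0.125 2571 mean [0.568  0.2458 0.11  ] rect [555.1 253.3] [201.8 179.9] 73.8 pca -116.3 col [134. 139. 140.]
tray [array([ 536.1, -202.8]), array([131.4,  95.8]), np.float64(20.0)] 193
scene desk z -0.0010420408071327714
0.16 0.182 90 mean [0.5757 0.2449 0.1712] rect [568.8 243.2] [46.9 14.6] 32.8 pca 33.8 col [54. 55. 56.]
0.176 0.2 106 mean [0.5707 0.2456 0.1835] rect [567.4 244.6] [46.7 15.1] 27.9 pca 26.9 col [101. 102. 104.]
0.14 0.156 111 mean [0.5774 0.2421 0.1492] rect [572.6 244.6] [38.5 31. ] 75.4 pca -110.1 col [76. 76. 79.]
0.095 0.125 1689 mean [0.5721 0.2545 0.1099] rect [563.5 261.2] [172.9 214.7] 52.6 pca -3.1 col [185. 195. 200.]
tray [array([ 559.7, -184.5]), array([ 97.1, 219.8]), np.float64(19.7)] 415
```

View pics/c1.png

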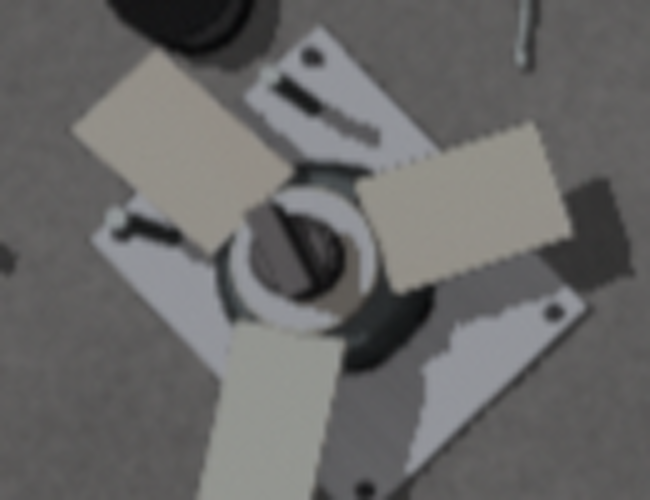

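The crop shows the wing at about (285,248), running from upper left to lower right, with the three blades and two pins around it. The nut axis is near (0.566, 0.245) with the wing at about 26.5° yaw. I'll move above it with yaw 206.5°, which leaves the last joint about 4 rad of clockwise travel.

{"api": "arm_command", "payload": {"plan": [[[-40,-10,-15,0,0,-0.1,-1],[-85,-22,-30,0,0,-0.2,-1],[-130,-33,-45,0,0,-0.3,-1],[-175,-45,-55,0,0,-0.4,-1],[-220,-56,-55,0,0,-0.5,-1],[-265,-68,-55,0,0,-0.6,-1],[-310,-80,-55,0,0,-0.7,-1],[-355,-92,-55,0,0,-0.8,-1],[-400,-103,-55,0,0,-0.85,-1],[-432,-111,-55,0,0,-0.85,-1],[-432,-111,-55,0,0,-0.85,-1],[-432,-111,-55,0,0,-0.85,-1]]]}}

```text
time_s: 1.3
ee_pos: [0.565, 0.2449, 0.2597]
eef_rot: [3.141, -0.001, -2.677]
force: [-0.8, 0.5, 0.3]
grip_width: 0.0943
grip_force: 0.0
```

```bash
cat >> h.py <<'E'
def st():
    o=ctrl.get_obs(); print({k:np.round(o[k],4).tolist() for k in('time_s','qpos','ee_pos','eef_rot','force','moment','grip_width','grip_force')}); return o
def togo(x,y,z,yaw,o):  # shift in tool axes mm
    from scipy.spatial.transform import Rotation as R
    r=R.from_euler('xyz',o['eef_rot']); t=R.from_euler('xyz',[np.pi,0,yaw])
    print('shift',(r.inv().apply(np.array([x,y,z])-o['ee_pos'])*1000).round(1),'turn',(r.inv()*t).as_rotvec().round(3))
E
python3 - <<'E'
from h import *
o=st()
K=cams.camera_info('wrist'); print({k:np.round(v,3).tolist() for k,v in K.items()})
im,d=cams.camera('wrist'); cv2.imwrite('pics/w1.png',im)
np.savez('w1.npz',im=im,d=d,T=K['world_to_cam'])
E
```

```text
{'time_s': 1.3, 'qpos': [0.3495, 0.4189, 1.236, 0.0002, 1.488, -1.6863], 'ee_pos': [0.565, 0.2449, 0.2597], 'eef_rot': [3.1413, -0.0012, -2.6766], 'force': [-0.7952, 0.486, 0.3445], 'moment': [0.0824, 0.0439, 0.0159], 'grip_width': 0.0943, 'grip_force': 0.0}
{'fx': 371.648, 'fy': 371.648, 'cx': 321.856, 'cy': 233.952, 'world_to_cam': [[-0.449, 0.893, -0.0, 0.036], [0.867, 0.436, 0.242, -0.634], [0.216, 0.109, -0.97, 0.295], [0.0, 0.0, 0.0, 1.0]]}
```

View pics/w1.png

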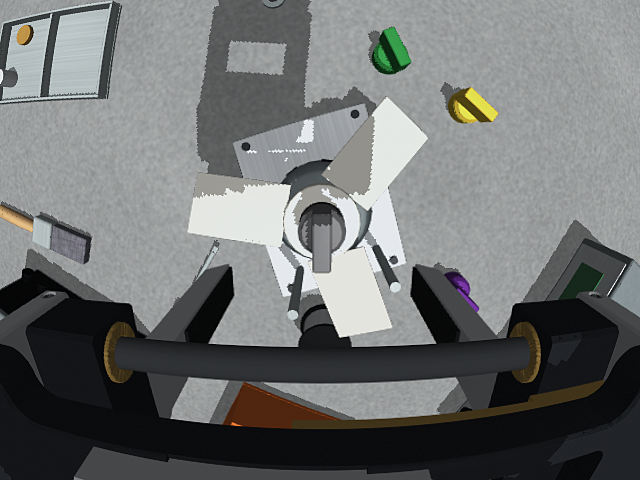

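The wrist view shows the wing at about (322,238), aligned with the tool and midway between the fingers, which are at (215,310) and (430,310). I'll measure it from this view's depth and cast the tray from the same picture set.

```bash
cat >> h.py <<'E'
def wcloud(d,K,T):
    v,u=np.mgrid[:480,:640]; x=(u-K['cx'])/K['fx'];y=(v-K['cy'])/K['fy'];r=np.hypot(x,y)+1e-9
    s=np.tan(r)/r; P=np.stack([x*s*d,y*s*d,d],-1); T=np.linalg.inv(T); W=P@T[:3,:3].T+T[:3,3]; W[d==0]=np.nan; return W
E
python3 - <<'E'
from h import *
f=np.load('w1.npz'); K=cams.camera_info('wrist'); W=wcloud(f['d'],K,f['T']); Z=W[...,2]
v,u=np.mgrid[:480,:640]; near=np.hypot(u-322,v-238)<42
print('desk',np.nanmedian(Z[120:200,120:180]))
for lo,hi in((.179,.19),(.16,.19)):
    p=W[near&(Z>lo)&(Z<hi)]; print(len(p),p[:,2].mean(),[np.round(a,2) for a in cv2.minAreaRect(p[:,:2].astype(np.float32)*1000)])
# white hub ring/nut skirt
for lo,hi in((.1475,.156),):
    p=W[near&(Z>lo)&(Z<hi)]; print('skirt',len(p),p.min(0),p.max(0))
# tray: rim points in both external views
for n in('top','scene'):
    g=np.load(n+'0.npz');W=g['W'];im=g['im'];Z=W[...,2];t=(406,266) if n=='top' else (238,247)
    m=(np.hypot(u-t[0],v-t[1])<70)&(Z>.0215)&(Z<.030)
    p=W[m]; a=np.radians(20); R=np.array([[np.cos(a),np.sin(a)],[-np.sin(a),np.cos(a)]])
    q=p[:,:2]@R.T*1000
    for k in (0,1): h,e=np.histogram(q[:,k],bins=np.arange(q[:,k].min(),q[:,k].max()+5,5)); print(n,k,e[0].round(1),h.tolist())
    print([np.round(x,1) for x in cv2.minAreaRect(p[:,:2].astype(np.float32)*1000)])
E
```

```text
desk 0.00076310365684229
1148 0.1862085393961012 [array([564.9 , 243.31]), array([43.68, 13.08]), np.float64(26.46)]
1240 0.18487557033540428 [array([564.86, 243.03]), array([44.  , 13.57]), np.float64(26.43)]
skirt 927 [0.54310282 0.22408436 0.14751201] [0.58446774 0.26323516 0.15599682]
top 0 373.4 [126, 7, 7, 7, 10, 10, 9, 5, 9, 8, 11, 9, 8, 9, 8, 6, 8, 9, 12, 9, 5, 8, 10, 8, 8, 126, 2]
top 1 -476.7 [77, 11, 6, 9, 7, 5, 6, 11, 5, 6, 4, 5, 4, 6, 7, 6, 7, 5, 5, 5, 5, 19, 40, 6, 5, 7, 3, 7, 6, 4, 6, 7, 7, 5, 6, 7, 5, 6, 7, 4, 6, 8, 4, 69, 8]
[array([ 537.4, -194.4]), array([129.9, 220.7]), np.float64(19.9)]
scene 0 199.5 [1, 1, 4, 3, 5, 2, 0, 0, 0, 0, 0, 0, 0, 0, 0, 0, 0, 0, 0, 0, 0, 0, 0, 0, 0, 0, 0, 0, 0, 0, 0, 0, 0, 0, 2, 45, 87, 9, 4, 4, 6, 4, 4, 5, 3, 7, 3, 3, 8, 5, 7, 4, 4, 5, 10, 16, 17, 4, 4, 8, 35, 114, 2, 0, 0, 0, 0, 0, 0, 0, 0, 0, 0, 0, 0, 0, 0, 1, 2, 1, 0, 0, 0, 0, 0, 0, 0, 0, 0, 0, 0, 0, 0, 0, 0, 0, 3, 2]
scene 1 -508.4 [5, 7, 5, 2, 1, 0, 48, 16, 6, 9, 13, 12, 12, 14, 9, 6, 5, 7, 7, 6, 5, 6, 9, 7, 5, 7, 6, 10, 35, 7, 7, 7, 8, 7, 8, 4, 6, 8, 6, 8, 7, 5, 4, 6, 6, 7, 6, 6, 7, 32, 12]
[array([ 545.3, -207.3]), array([486.8, 248.4]), np.float64(20.7)]
```

{"api": "arm_command", "payload": {"plan": [[[0,0,30,0,0,0,-1],[0,0,60,0,0,0,-1],[0,0,80,0,0,0,-1],[0,0,92,0,0,0,-1],[0,0,101,0,0,0,-1],[0,0,101,0,0,0,-1],[0,0,101,0,0,0,0.2],[0,0,101,0,0,0,1],[0,0,101,0,0,0,1],[0,0,101,0,0,0,1],[0,0,101,0,0,0,1],[0,0,101,0,0,0,1]]], "squeeze": 6}}

```text
time_s: 2.55
ee_pos: [0.565, 0.2453, 0.1595]
eef_rot: [3.142, 0.0, -2.675]
force: [-0.3, -0.1, 0.0]
grip_width: 0.0494
grip_force: 0.0
```

```bash
python3 -c "
from h import *
st()"
```

```text
{'time_s': 2.55, 'qpos': [0.3501, 0.4841, 1.3751, 0.0, 1.2823, -1.6868], 'ee_pos': [0.565, 0.2453, 0.1595], 'eef_rot': [3.1416, 0.0001, -2.6754], 'force': [-0.2939, -0.1182, 0.0322], 'moment': [0.0759, -0.0001, -0.018], 'grip_width': 0.0494, 'grip_force': 0.0}
```

{"api": "arm_command", "payload": {"plan": [[[0,0,0,0,0,0,1],[0,0,0,0,0,0,1],[0,0,0,0,0,0,1],[0,0,0,0,0,0,1],[0,0,0,0,0,0,1],[0,0,0,0,0,0,1],[0,0,0,0,0,0,1]]], "squeeze": 6}}

```text
time_s: 3.25
ee_pos: [0.565, 0.2452, 0.1595]
eef_rot: [-3.141, 0.0, -2.675]
force: [0.7, -1.2, 0.8]
grip_width: 0.0141
grip_force: 6.0
```

```bash
python3 -c "
from h import *
st()"
```

```text
{'time_s': 3.25, 'qpos': [0.35, 0.4841, 1.3751, -0.0002, 1.2822, -1.6869], 'ee_pos': [0.565, 0.2452, 0.1595], 'eef_rot': [-3.1414, 0.0001, -2.6754], 'force': [0.7128, -1.1721, 0.7571], 'moment': [-0.252, -0.142, -0.0324], 'grip_width': 0.0141, 'grip_force': 5.9929}
```

{"api": "arm_command", "payload": {"plan": [[[0,0,0,0,0,0,1],[0,0,0,0,0,0,1],[0,0,0,0,0,0,1]]], "squeeze": 40}}

```text
time_s: 3.55
ee_pos: [0.565, 0.2452, 0.1595]
eef_rot: [-3.141, 0.0, -2.676]
force: [1.3, -1.3, 1.4]
grip_width: 0.0136
grip_force: 40.0
```

```bash
python3 -c "
from h import *
st()"
```

```text
{'time_s': 3.55, 'qpos': [0.35, 0.4841, 1.3752, -0.0001, 1.2822, -1.6868], 'ee_pos': [0.565, 0.2452, 0.1595], 'eef_rot': [-3.1415, 0.0001, -2.6755], 'force': [1.2798, -1.3231, 1.3779], 'moment': [-0.4451, -0.2425, 0.0227], 'grip_width': 0.0136, 'grip_force': 39.9846}
```

{"api": "arm_command", "payload": {"plan": [[[0,-0.8,0,0,0,0.0,1],[0,-0.8,0,0,0,0.05,1],[0,-0.8,0,0,0,0.1,1],[0,-0.8,0,0,0,0.15,1],[0,-0.8,0,0,0,0.2,1],[0,-0.8,0,0,0,0.2,1]]]}}

```text
time_s: 4.15
ee_pos: [0.5652, 0.245, 0.1595]
eef_rot: [3.141, 0.0, -2.876]
force: [-0.3, 1.8, 1.8]
grip_width: 0.0138
grip_force: 40.0
```

```bash
python3 -c "
from h import *
st()"
```

```text
{'time_s': 4.15, 'qpos': [0.3493, 0.4843, 1.375, 0.0008, 1.2822, -1.4874], 'ee_pos': [0.5652, 0.245, 0.1595], 'eef_rot': [3.1408, 0.0001, -2.8759], 'force': [-0.2835, 1.8072, 1.7601], 'moment': [0.5371, 0.1065, -0.029], 'grip_width': 0.0138, 'grip_force': 39.9911}
```

{"api": "arm_command", "payload": {"plan": [[[0,0.4,0,0,0,0.05,1],[0,0.4,0,0,0,0.1,1],[0,0.4,0,0,0,0.15,1],[0,0.4,0,0,0,0.2,1],[0,0.4,0,0,0,0.2,1]]]}}

```text
time_s: 4.65
ee_pos: [0.5652, 0.2451, 0.1596]
eef_rot: [3.141, 0.0, -3.075]
force: [0.7, 0.8, 2.5]
grip_width: 0.014
grip_force: 40.0
```

```bash
python3 -c "
from h import *
st()"
```

```text
{'time_s': 4.65, 'qpos': [0.3496, 0.4843, 1.3748, 0.0002, 1.2824, -1.2881], 'ee_pos': [0.5652, 0.2451, 0.1596], 'eef_rot': [3.1414, 0.0001, -3.0747], 'force': [0.6999, 0.7775, 2.5491], 'moment': [0.17, 0.1364, 0.0003], 'grip_width': 0.014, 'grip_force': 39.9903}
```

{"api": "arm_command", "payload": {"plan": [[[0,0,0,0,0,0.05,1],[0,0,0,0,0,0.1,1],[0,0,0,0,0,0.15,1],[0,0,0,0,0,0.15,1]]]}}

```text
time_s: 5.05
ee_pos: [0.5653, 0.245, 0.1597]
eef_rot: [3.141, 0.0, 3.059]
force: [0.4, 1.0, 3.2]
grip_width: 0.0137
grip_force: 40.0
```

```bash
python3 -c "
from h import *
st()"
```

```text
{'time_s': 5.05, 'qpos': [0.3496, 0.4842, 1.3746, 0.0001, 1.2824, -1.1389], 'ee_pos': [0.5653, 0.245, 0.1597], 'eef_rot': [3.1414, 0.0003, 3.0593], 'force': [0.3769, 0.993, 3.191], 'moment': [0.1246, -0.0035, -0.0231], 'grip_width': 0.0137, 'grip_force': 39.9901}
```

Run:
```python
from h import *
print(ctrl.get_obs()['tau'].round(3)); im,d=cams.camera('wrist'); K=cams.camera_info('wrist'); cv2.imwrite('pics/w2.png',im)
W=wcloud(d,K,np.array(K['world_to_cam'])); np.savez('w2.npz',im=im,W=W)
f=np.load('w1.npz'); W0=wcloud(f['d'],K,f['T'])
for n,w in(('before',W0),('now',W)):
    Z=w[...,2]; r=np.hypot(w[...,0]-.565,w[...,1]-.2445); a=np.degrees(np.arctan2(w[...,1]-.2445,w[...,0]-.565))
    m=(r>.07)&(r<.11)&(Z>.09)&(Z<.128); h,e=np.histogram(a[m],bins=np.arange(-180,181,6)); print(n,h.tolist())
```

```text
[ -0.155 -61.253 -33.594  -0.063   0.106   0.942]
before [417, 111, 0, 0, 0, 0, 0, 0, 0, 0, 0, 0, 0, 0, 99, 380, 442, 437, 450, 447, 350, 57, 0, 0, 0, 0, 0, 0, 0, 0, 51, 116, 0, 0, 77, 287, 330, 339, 350, 359, 279, 50, 61, 89, 0, 0, 0, 0, 0, 0, 0, 0, 0, 0, 53, 327, 421, 431, 448, 474]
now [0, 0, 0, 0, 0, 0, 0, 0, 0, 0, 0, 71, 514, 762, 760, 770, 761, 715, 219, 1, 0, 0, 0, 0, 0, 0, 0, 0, 0, 0, 0, 0, 0, 0, 0, 0, 0, 0, 1, 0, 0, 0, 106, 240, 0, 0, 0, 0, 0, 0, 0, 51, 506, 836, 881, 929, 985, 985, 371, 8]
```

View pics/w2.png

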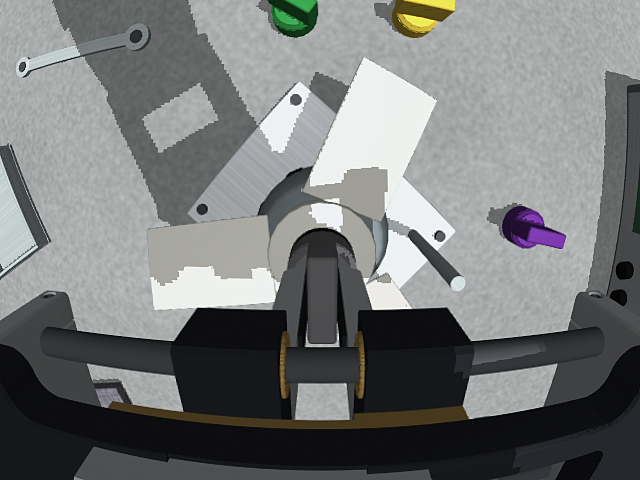

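The blades have turned about 18° while the tool has turned 31°, so the rotor is at its stop and the nut is unscrewing. The wing is still square in the pads at (322,290). I'll carry on in small steps, rising with the pitch and watching the torque.

{"api": "arm_command", "payload": {"plan": [[[0,0,-0.3,0,0,0.05,1],[0,0,-0.4,0,0,0.1,1],[0,0,-0.5,0,0,0.15,1],[0,0,-0.5,0,0,0.15,1]]]}}

```text
time_s: 5.5
ee_pos: [0.5652, 0.245, 0.1598]
eef_rot: [3.142, -0.0, 2.909]
force: [0.6, 0.2, -0.2]
grip_width: 0.0138
grip_force: 40.0
```

```bash
cat >> h.py <<'E'
def s2():
    o=ctrl.get_obs(); print(o['time_s'].round(2),'p',o['ee_pos'].round(4),'yaw',o['eef_rot'][2].round(3),'F',o['force'].round(2),'M',o['moment'].round(3),'t6',o['tau'][5].round(3),'q6',o['qpos'][5].round(3))
E
python3 -c "
from h import *
s2()"
```

```text
Traceback (most recent call last):
  File "h.py", line 18, in s2
    o=ctrl.get_obs(); print(o['time_s'].round(2),'p',o['ee_pos'].round(4),'yaw',o['eef_rot'][2].round(3),'F',o['force'].round(2),'M',o['moment'].round(3),'t6',o['tau'][5].round(3),'q6',o['qpos'][5].round(3))
                            ^^^^^^^^^^^^^^^^^
AttributeError: 'float' object has no attribute 'round'
```

{"api": "arm_command", "payload": {"plan": [[[0,0,-0.05,0,0,0.05,1],[0,0,-0.1,0,0,0.1,1],[0,0,-0.2,0,0,0.15,1],[0,0,-0.2,0,0,0.15,1]]]}}

```text
time_s: 5.9
ee_pos: [0.5651, 0.245, 0.1599]
eef_rot: [-3.141, -0.0, 2.76]
force: [-0.0, 0.6, -0.2]
grip_width: 0.0138
grip_force: 40.0
```

```bash
sed -i "s/o\['time_s'\].round(2)/round(float(o['time_s']),2)/" h.py
python3 -c "
from h import *
s2()"
```

```text
5.9 p [0.5651 0.245  0.1599] yaw 2.76 F [-0.03  0.56 -0.18] M [ 0.16  -0.027  0.069] t6 0.945 q6 -0.84
```

{"api": "arm_command", "payload": {"plan": [[[0,0,-0.05,0,0,0.05,1],[0,0,-0.1,0,0,0.1,1],[0,0,-0.2,0,0,0.15,1]]]}}

```text
time_s: 6.2
ee_pos: [0.5651, 0.2449, 0.1601]
eef_rot: [-3.141, -0.0, 2.61]
force: [0.7, 0.6, -1.3]
grip_width: 0.0132
grip_force: 40.0
```

```bash
python3 -c "
from h import *
s2()"
```

```text
6.2 p [0.5651 0.2449 0.1601] yaw 2.61 F [ 0.7   0.59 -1.33] M [0.033 0.014 0.053] t6 -1.036 q6 -0.689
```

{"api": "arm_command", "payload": {"plan": [[[0,0,-0.05,0,0,0.05,1],[0,0,-0.1,0,0,0.1,1],[0,0,-0.2,0,0,0.15,1]]]}}

```text
time_s: 6.5
ee_pos: [0.565, 0.2448, 0.1602]
eef_rot: [-3.141, -0.0, 2.46]
force: [-1.6, -0.4, -0.2]
grip_width: 0.0139
grip_force: 40.0
```

```bash
python3 -c "
from h import *
s2()"
```

```text
6.5 p [0.565  0.2448 0.1602] yaw 2.46 F [-1.6  -0.4  -0.23] M [-0.027  0.004 -0.044] t6 -1.045 q6 -0.539
```

{"api": "arm_command", "payload": {"plan": [[[0,0,-0.3,0,0,0,1],[0,0,-0.6,0,0,0,1],[0,0,-0.8,0,0,0,1],[0,0,-0.8,0,0,0,1]]]}}

```text
time_s: 6.9
ee_pos: [0.565, 0.2448, 0.1607]
eef_rot: [-3.141, -0.001, 2.459]
force: [1.3, -0.1, -7.4]
grip_width: 0.0141
grip_force: 40.0
```

Run:
```python
from h import *
s2()
im,d=cams.camera('wrist'); s2(); K=cams.camera_info('wrist'); w=wcloud(d,K,np.array(K['world_to_cam'])); Z=w[...,2]
r=np.hypot(w[...,0]-.565,w[...,1]-.2445); a=np.degrees(np.arctan2(w[...,1]-.2445,w[...,0]-.565))
m=(r>.07)&(r<.11)&(Z>.09)&(Z<.128); h,e=np.histogram(a[m],bins=np.arange(-180,181,6)); print(h.tolist())
cv2.imwrite('pics/w3.png',im)
```

```text
6.9 p [0.565  0.2448 0.1607] yaw 2.459 F [ 1.27 -0.1  -7.38] M [-0.026 -0.149 -0.018] t6 -0.045 q6 -0.539
6.95 p [0.565  0.2448 0.1607] yaw 2.459 F [ 1.27  0.22 -9.31] M [-0.032 -0.216 -0.061] t6 -0.037 q6 -0.538
[0, 0, 0, 0, 0, 0, 0, 0, 0, 0, 0, 56, 414, 254, 33, 0, 0, 0, 0, 0, 0, 0, 0, 0, 0, 0, 0, 0, 0, 0, 0, 0, 64, 223, 553, 600, 643, 633, 203, 0, 0, 0, 63, 220, 0, 0, 0, 0, 0, 0, 0, 58, 573, 927, 970, 995, 1030, 993, 333, 8]
```

{"api": "arm_command", "payload": {"plan": [[[0,0,0.3,0,0,0.03,1],[0,0,0.3,0,0,0.08,1],[0,0,0.2,0,0,0.14,1],[0,0,0.1,0,0,0.2,1],[0,0,0.1,0,0,0.2,1]]]}}

```text
time_s: 7.45
ee_pos: [0.5653, 0.245, 0.1616]
eef_rot: [3.141, 0.0, 2.257]
force: [-1.0, -0.1, -2.3]
grip_width: 0.0138
grip_force: 40.0
```

```bash
python3 -c "
from h import *
s2()"
```

```text
7.45 p [0.5653 0.245  0.1616] yaw 2.257 F [-0.95 -0.05 -2.32] M [-0.043  0.1   -0.038] t6 1.115 q6 -0.337
```

{"api": "arm_command", "payload": {"plan": [[[0,0,-0.08,0,0,0.05,1],[0,0,-0.16,0,0,0.1,1],[0,0,-0.24,0,0,0.15,1],[0,0,-0.24,0,0,0.15,1]]]}}

```text
time_s: 7.85
ee_pos: [0.5654, 0.2451, 0.1621]
eef_rot: [3.141, 0.0, 2.109]
force: [0.3, -0.4, 0.1]
grip_width: 0.0132
grip_force: 40.0
```

```bash
python3 -c "
from h import *
s2()"
```

```text
7.85 p [0.5654 0.2451 0.1621] yaw 2.109 F [ 0.26 -0.41  0.09] M [-0.023 -0.033 -0.033] t6 0.945 q6 -0.189
```

{"api": "arm_command", "payload": {"plan": [[[0,0,-0.3,0,0,0,1],[0,0,-0.6,0,0,0,1],[0,0,-0.8,0,0,0,1],[0,0,-0.8,0,0,0,1]]]}}

```text
time_s: 8.25
ee_pos: [0.5653, 0.245, 0.1623]
eef_rot: [3.141, 0.0, 2.108]
force: [-0.2, -0.2, 0.5]
grip_width: 0.0136
grip_force: 40.0
```

```bash
python3 -c "
from h import *
s2()"
```

```text
8.25 p [0.5653 0.245  0.1623] yaw 2.108 F [-0.23 -0.24  0.54] M [-0.053 -0.017  0.07 ] t6 -0.022 q6 -0.188
```

{"api": "arm_command", "payload": {"plan": [[[0,0,-0.4,0,0,0,1],[0,0,-0.8,0,0,0,1],[0,0,-1,0,0,0,1],[0,0,-1,0,0,0,1]]]}}

```text
time_s: 8.65
ee_pos: [0.5652, 0.245, 0.1633]
eef_rot: [3.142, 0.0, 2.108]
force: [0.0, 0.8, 0.5]
grip_width: 0.0134
grip_force: 40.0
```

```bash
python3 -c "
from h import *
s2()"
```

```text
8.65 p [0.5652 0.245  0.1633] yaw 2.108 F [0.01 0.84 0.5 ] M [-0.066 -0.001  0.04 ] t6 -0.002 q6 -0.188
```

{"api": "arm_command", "payload": {"plan": [[[0,0,-0.4,0,0,0,1],[0,0,-0.8,0,0,0,1],[0,0,-1.2,0,0,0,1],[0,0,-1.2,0,0,0,1]]]}}

```text
time_s: 9.05
ee_pos: [0.5652, 0.245, 0.1645]
eef_rot: [3.142, -0.0, 2.108]
force: [-0.3, 0.2, 0.0]
grip_width: 0.0137
grip_force: 40.0
```

```bash
python3 -c "
from h import *
s2()"
```

```text
9.05 p [0.5652 0.245  0.1645] yaw 2.108 F [-0.32  0.2   0.02] M [-0.075  0.01  -0.071] t6 -0.0 q6 -0.187
```

It has risen 5 mm with no load, so the nut is free. I'll lift it straight off.

{"api": "arm_command", "payload": {"plan": [[[0,0,-1.5,0,0,0,1],[0,0,-4,0,0,0,1],[0,0,-7,0,0,0,1],[0,0,-11,0,0,0,1],[0,0,-16,0,0,0,1],[0,0,-22,0,0,0,1],[0,0,-30,0,0,0,1],[0,0,-40,0,0,0,1],[0,0,-50,0,0,0,1],[0,0,-60,0,0,0,1],[0,0,-60,0,0,0,1]]]}}

```text
time_s: 10.15
ee_pos: [0.5657, 0.2451, 0.2264]
eef_rot: [3.139, 0.0, 2.108]
force: [0.0, 0.5, -0.6]
grip_width: 0.0137
grip_force: 40.0
```

Run:
```python
from h import *
s2(); o=ctrl.get_obs(); print(o['grip_width'])
print('q6 for yaw',o['qpos'][5]); togo(.5185,-.144,.225,o['eef_rot'][2]-.6,o)
im,d=cams.camera('wrist'); cv2.imwrite('pics/w4.png',im)
```

```text
10.15 p [0.5657 0.2451 0.2264] yaw 2.108 F [ 0.03  0.55 -0.56] M [-0.049  0.017  0.023] t6 -0.001 q6 -0.187
0.013690757723666527
q6 for yaw -0.18746772867411451
shift [-310.2 -239.6    0.9] turn [ 0.003 -0.     0.6  ]
```

View pics/w4.png

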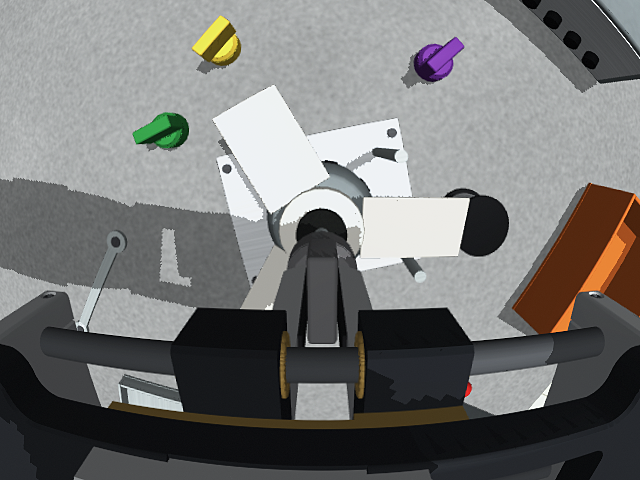

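The nut is in the pads at (322,290) and the bare hub is below it at (322,230). Next I'll carry it over the empty compartment.

{"api": "arm_command", "payload": {"plan": [[[-15,-12,0,0,0,0.03,1],[-45,-35,0,0,0,0.06,1],[-80,-62,0,0,0,0.1,1],[-115,-89,0,0,0,0.14,1],[-150,-116,0,0,0,0.19,1],[-185,-143,0,0,0,0.19,1],[-220,-170,0,0,0,0.19,1],[-255,-197,0,0,0,0.19,1],[-285,-220,0,0,0,0.19,1],[-305,-236,0,0,0,0.19,1],[-310,-240,0,0,0,0.19,1],[-310,-240,0,0,0,0.19,1]]]}}

```text
time_s: 11.4
ee_pos: [0.5174, -0.1445, 0.2241]
eef_rot: [-3.141, -0.0, 1.916]
force: [0.1, 0.2, -1.6]
grip_width: 0.0139
grip_force: 40.0
```

{"api": "arm_command", "payload": {"plan": [[[0,0,15,0,0,0,1],[0,0,40,0,0,0,1],[0,0,65,0,0,0,1],[0,0,90,0,0,0,1],[0,0,115,0,0,0,1],[0,0,130,0,0,0,1],[0,0,140,0,0,0,1],[0,0,140,0,0,0,1]]]}}

```text
time_s: 12.2
ee_pos: [0.5173, -0.1431, 0.0835]
eef_rot: [-3.14, -0.001, 1.919]
force: [0.6, 0.4, -0.4]
grip_width: 0.0137
grip_force: 40.0
```

Run:
```python
from h import *
s2(); o=ctrl.get_obs(); togo(.5185,-.144,.038,1.92,o)
im,d=cams.camera('scene'); cv2.imwrite('pics/s2.png',cv2.resize(im[180:330,150:350],None,fx=4,fy=4,interpolation=cv2.INTER_CUBIC))
```

```text
12.2 p [ 0.5173 -0.1431  0.0835] yaw 1.919 F [ 0.59  0.41 -0.36] M [-0.027 -0.004  0.022] t6 0.017 q6 -0.686
shift [-1.4  0.9 45.5] turn [-0.001 -0.001 -0.001]
```

View pics/s2.png

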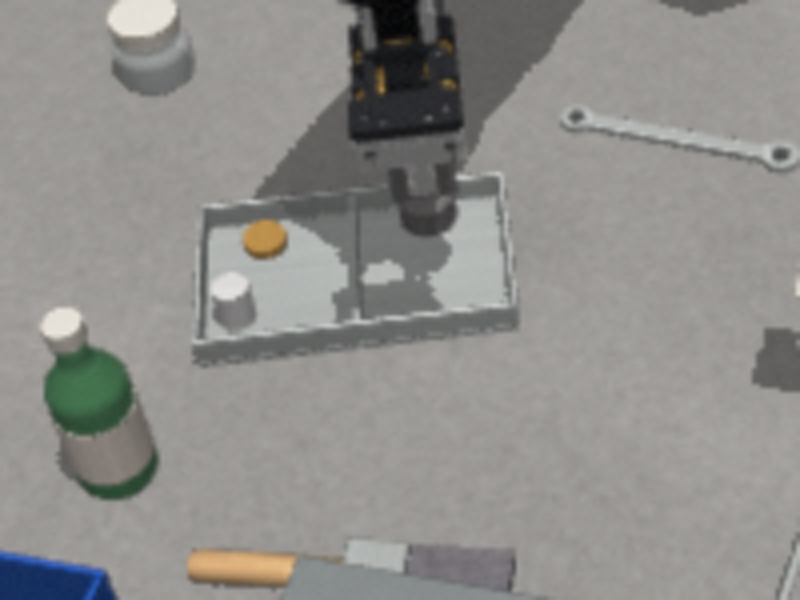

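The nut at (428,215) hangs above the empty compartment, clear of its walls and the divider at x≈358. I'll lower it the rest of the way slowly.

{"api": "arm_command", "payload": {"plan": [[[-1,1,12,0,0,0,1],[-1,1,24,0,0,0,1],[-1,1,34,0,0,0,1],[-1,1,40,0,0,0,1],[-1,1,42,0,0,0,1],[-1,1,43,0,0,0,1],[-1,1,43,0,0,0,1]]]}}

```text
time_s: 12.95
ee_pos: [0.519, -0.1448, 0.0417]
eef_rot: [3.141, 0.0, 1.918]
force: [-0.5, 0.4, -0.7]
grip_width: 0.0136
grip_force: 40.0
```

{"api": "arm_command", "payload": {"plan": [[[0,0,0.4,0,0,0,1],[0,0,0.8,0,0,0,1],[0,0,1.2,0,0,0,1],[0,0,1.2,0,0,0,1]]]}}

```text
time_s: 13.35
ee_pos: [0.5189, -0.1448, 0.0403]
eef_rot: [3.142, 0.0, 1.918]
force: [-0.4, 0.2, -0.6]
grip_width: 0.0137
grip_force: 40.0
```

{"api": "arm_command", "payload": {"plan": [[[0,0,0.3,0,0,0,1],[0,0,0.6,0,0,0,1],[0,0,0.8,0,0,0,1],[0,0,0.8,0,0,0,1]]]}}

```text
time_s: 13.75
ee_pos: [0.5188, -0.1448, 0.0395]
eef_rot: [-3.142, -0.0, 1.918]
force: [0.3, -0.7, -0.8]
grip_width: 0.0139
grip_force: 40.0
```

{"api": "arm_command", "payload": {"plan": [[[0,0,0.3,0,0,0,1],[0,0,0.6,0,0,0,1],[0,0,0.9,0,0,0,1],[0,0,0.9,0,0,0,1]]]}}

```text
time_s: 14.15
ee_pos: [0.5188, -0.1448, 0.0385]
eef_rot: [-3.142, -0.0, 1.918]
force: [0.3, -0.2, -1.0]
grip_width: 0.0139
grip_force: 40.0
```

{"api": "arm_command", "payload": {"plan": [[[0,0,0.3,0,0,0,1],[0,0,0.6,0,0,0,1],[0,0,0.6,0,0,0,1]]]}}

```text
time_s: 14.45
ee_pos: [0.5188, -0.1448, 0.0379]
eef_rot: [-3.141, -0.0, 1.918]
force: [-0.4, -0.6, -0.8]
grip_width: 0.0137
grip_force: 40.0
```

{"api": "arm_command", "payload": {"plan": [[[0,0,0.3,0,0,0,1],[0,0,0.6,0,0,0,1],[0,0,0.6,0,0,0,1]]]}}

```text
time_s: 14.75
ee_pos: [0.5189, -0.1448, 0.0374]
eef_rot: [3.142, -0.0, 1.918]
force: [0.3, 0.3, -0.1]
grip_width: 0.014
grip_force: 40.0
```

{"api": "arm_command", "payload": {"plan": [[[0,0,0.2,0,0,0,1],[0,0,0.4,0,0,0,1],[0,0,0.4,0,0,0,1]]]}}

```text
time_s: 15.05
ee_pos: [0.5188, -0.1448, 0.037]
eef_rot: [-3.142, -0.0, 1.918]
force: [0.1, -0.5, -1.1]
grip_width: 0.0138
grip_force: 40.0
```

{"api": "arm_command", "payload": {"plan": [[[0,0,0.2,0,0,0,1],[0,0,0.4,0,0,0,1],[0,0,0.4,0,0,0,1]]]}}

```text
time_s: 15.35
ee_pos: [0.5188, -0.1448, 0.0365]
eef_rot: [-3.142, -0.0, 1.918]
force: [0.4, -0.5, -0.8]
grip_width: 0.0135
grip_force: 40.0
```

{"api": "arm_command", "payload": {"plan": [[[0,0,0.3,0,0,0,1],[0,0,0.6,0,0,0,1],[0,0,0.6,0,0,0,1]]]}}

```text
time_s: 15.65
ee_pos: [0.5189, -0.1448, 0.036]
eef_rot: [3.142, 0.0, 1.918]
force: [-0.1, -1.2, 0.2]
grip_width: 0.0135
grip_force: 40.0
```

{"api": "arm_command", "payload": {"plan": [[[0,0,0.3,0,0,0,1],[0,0,0.6,0,0,0,1],[0,0,0.6,0,0,0,1]]]}}

```text
time_s: 15.95
ee_pos: [0.519, -0.1448, 0.0358]
eef_rot: [3.141, 0.0, 1.918]
force: [-3.4, 0.8, 6.8]
grip_width: 0.0138
grip_force: 40.0
```

Run:
```python
from h import *
s2(); im,d=cams.camera('wrist'); K=cams.camera_info('wrist'); W=wcloud(d,K,np.array(K['world_to_cam']));Z=W[...,2]
r=np.hypot(W[...,0]-.5188,W[...,1]+.1448)
p=W[(r<.023)&(Z>.05)&(Z<.075)]; print('wing top', len(p), np.percentile(p[:,2],[50,90]) if len(p) else '')
m=(r<.05)&(r>.03)&(Z<.02); print('floor',m.sum(),np.nanmedian(Z[m]))
p=W[(r<.023)&(Z>.025)&(Z<.034)]; print('skirt top',len(p),np.median(p[:,2]) if len(p) else '')
```

```text
15.95 p [ 0.519  -0.1448  0.0358] yaw 1.918 F [-3.39  0.76  6.78] M [0.093 0.565 0.03 ] t6 -0.001 q6 -0.687
wing top 4077 [0.06281903 0.0691191 ]
floor 9807 0.004753743557187273
skirt top 650 0.02941716010875914
```

It has touched down at TCP z≈36 mm. I'll ease off the load and release.

{"api": "arm_command", "payload": {"plan": [[[0,0,-0.3,0,0,0,1],[0,0,-0.5,0,0,0,1],[0,0,-0.5,0,0,0,1],[0,0,-0.5,0,0,0,1]]], "squeeze": 6}}

```text
time_s: 16.4
ee_pos: [0.519, -0.1448, 0.0359]
eef_rot: [3.141, 0.0, 1.918]
force: [1.5, -0.2, 0.7]
grip_width: 0.0141
grip_force: 6.0
```

{"api": "arm_command", "payload": {"plan": [[[0,0,0,0,0,0,0.6],[0,0,0,0,0,0,0.5],[0,0,0,0,0,0,0.3],[0,0,0,0,0,0,0],[0,0,0,0,0,0,0],[0,0,0,0,0,0,0],[0,0,0,0,0,0,0]]]}}

```text
time_s: 17.1
ee_pos: [0.5189, -0.1448, 0.0359]
eef_rot: [3.142, 0.0, 1.918]
force: [-0.9, -0.3, 0.1]
grip_width: 0.0469
grip_force: 0.0
```

{"api": "arm_command", "payload": {"plan": [[[0,0,-5,0,0,0,0],[0,0,-15,0,0,0,0],[0,0,-30,0,0,0,0],[0,0,-55,0,0,0,0],[0,0,-80,0,0,0,0],[0,0,-110,0,0,0,0],[0,0,-140,0,0,0,0],[0,0,-165,0,0,0,0],[0,0,-165,0,0,0,0]]]}}

```text
time_s: 18.0
ee_pos: [0.52, -0.1451, 0.2053]
eef_rot: [3.137, 0.004, 1.918]
force: [0.2, 0.1, 0.0]
grip_width: 0.0469
grip_force: 0.0
```

Run:
```python
from h import *
s2(); im,d=cams.camera('scene'); cv2.imwrite('pics/s3.png',im)
```

```text
18.0 p [ 0.52   -0.1451  0.2053] yaw 1.918 F [0.24 0.13 0.05] M [-0.076  0.031 -0.002] t6 -0.001 q6 -0.687
```

View pics/s3.png

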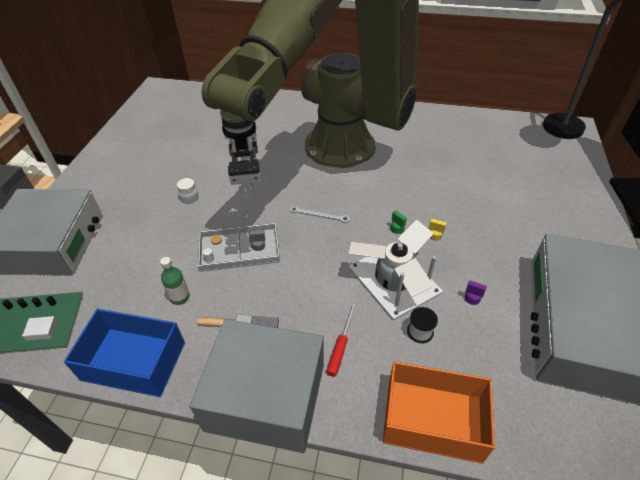

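The nut stands upright at (258,241) in the empty compartment. The fan shaft at (400,250) is bare and everything else is where it was, so I'm handing in.

```bash
python3 -c "
from h import *
print(ctrl.hand_in())"
```

```text
the job is handed in; nothing more can be done
None
```

The nut came free after about 1.5 rad clockwise, was lifted off without load and now stands wing-up in the tray's empty compartment; the job was handed in at about 18 s (no verdict returned).

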